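Find the slip angle and chock the ramp there

ROBOT

A 6-joint arm with a two-finger parallel gripper is mounted at the origin on the work surface. World frame = base frame: x ahead of the robot, y to its left, z up, the work surface at z = 0. Lengths are in mm, angles in rad, forces in N, time in s.
With the tool pointing down it reaches from about 275 to 1000 mm from the base axis. Payload 8.4 kg.
Tool frame: the origin (TCP) lies midway between the tips of the shut fingers; the grasp point (between the pads) lies 19 mm behind it; z points along the fingers, x is the direction in which the jaws open and shut, and the axes are right-handed (so a half turn about z gives the same grasp; the last joint's range is limited). The gripper opens to 85 mm and grips with 20 to 120 N. Pads are 22 mm wide; open, the fingers measure 114 mm over their backs; the gripper's body (76 mm by 85 mm) begins 54 mm behind the grasp point. The pads swing forward as they close: fully open they stand 13 mm farther back than shut.
Start: joints at [-1.122, 0.353, 1.633, -0, 1.155, -0.002], TCP at [272.303, -562.565, 231.281] pointing down, gripper open.
Joint ranges: [-2.63, 2.63], [-0.92, 2.1], [0.06, 2.66], [-1.3, 4.44], [0, 2.69], [-3.02, 3.02]. Speed limits (rad/s): [2.22, 2.22, 2.79, 3.14, 3.14, 3.14].

INTERFACE

Orientations are given as [roll, pitch, yaw] about the fixed x, y, z axes, in that order (R = Rz(yaw) Ry(pitch) Rx(roll)).
In Python, from rig import sense, grab_frame, camera_model, job gives the robot as it stands.
- The arm moves only by the tool arm_command, never from a script. Its argument "plan" is a list of rows, each an object with "translation": the shift along the tool's x, y, z in cm, a list of three; "twist": the turn about the tool's z in rad; "gripper": the opening, from 0 (shut) to 1 (fully open). A call has exactly 5 rows; each row is the pose to reach, as a shift and turn from the pose measured when the call began, along the tool's axes at that moment; what a row does not reach only later rows make up. A row lasts 1/12 s, in which the tool goes at most 41.7 mm and 7.16 degrees, less where a joint would pass 70% of its speed; a pose out of reach is approached as far as the arm can. A call with a gripper value outside its range is refused whole. The fingers move at their own pace and stop on an object; "squeeze" is the grip in N (left out, the last holds). Time passes only in rows, so rows that repeat a pose let the fingers close, or fill a call up. It gives the time, the measured TCP pose, the force and the opening at its end, in the units of the state.
- sense(): the state, without advancing time (a new reading comes with each control period).
- grab_frame(name): name is "scene" or "top" or "wrist"; returns the picture (400x640x3 uint8, blue, green, red); there is no depth.
- camera_model(name): a dict with "fx", "fy", "cx", "cy" (pixels), "pose" (4x4, takes a point from camera to world coordinates). Camera axes: x right, y down, z forward; pixel columns grow to the right and rows downward; lengths in mm; the calibration is good to about 2 mm. A picture is of the moment at which its call begins: read the wrist's pose just before it. camera_model takes no time and is no camera call; for the wrist camera it gives the pose at the moment of the call.
- job.sign_off(): hands the job in, once; it reports no verdict.
The state is a dict: "clock": time; "qpos": joint angles; "qvel": joint speeds; "joint_efforts": joint torques, N m; "eef_pos": TCP position; "tcp_rot": TCP orientation; "contact_force": force on the tool from outside, world axes, zero at the start; "wrist_torque": the same for the moment, N m; "opening": opening from 0.0 (shut) to 1.0 (fully open).
Only numpy, scipy, OpenCV 4.12 (cv2) and the standard library are available. Lean on these libraries where they do the work, as an engineer would, in place of code of your own. Each camera call takes 0.05 s, during which the arm holds its last target.

TASK

Push the orange lever bar to tilt the ramp slowly until the orange sample slips and slides down to the stop lip, and stop tilting there, while the black rubber sample still stays where it is. Then mark that angle: slide the blue chock along its guide until its nose gently bears against the underside of the ramp, without jamming it, and let go. Do not touch the samples, and leave the glassware where it stands.

Things in the scene. Friction and masses are not known exactly. Their poses are not given: they have to be found in the camera images.
- rig: Fixed wooden base board, 190 x 460 mm, 12 mm thick. Origin: centre of its underside, on the bench. x is parallel to the hinge, y runs from the hinge end to the chock end. Hinge axis at y = -150 mm, 30 mm above the bench. Two guide rails for the chock, inner faces 44 mm apart, 12 mm high, run along y from -56 to 229 mm. Sliding the chock in it takes 1 to 3 N.
- ramp: Aluminium ramp, level at the start. Origin on the hinge axis, mid-width; x along the hinge, y up the slope, z out of the deck. Tilts about x, up to 0.8 rad; the stiff hinge keeps it where it is left. Deck 96 mm wide, y = 4 to 190 mm, underside z = 0, top z = 8 mm; two lanes parted by 6 mm ribs, a sample in each. Stop lip at the low end: its face is at y = 12 mm.
- lever_bar (a point): Centre of the orange round bar atop the ramp's lever (rigid with the ramp): 46 mm long along the hinge, 16 mm thick. In the ramp's frame at x = -73, y = 0, z = 130 mm, so it moves on a 130 mm arc about the hinge. Pushing it to the rig's -y raises the ramp and takes about 10 to 16 N. The grey post under it is 10 mm (x) by 14 mm (y).
- test_center (a point): Centre of the orange sample: plastic disc, 34 mm diameter, 18 mm high, 90 g, loose in either lane, high up the ramp. It slips at about 0.29 to 0.42 rad, different every time, and then runs down to the stop lip, where its centre is at y = 29 mm in the ramp's frame.
- ref_center (a point): Centre of the black rubber sample: same size and mass, in the other lane. It slips about 0.1 rad steeper than the orange one, and must stay where it is on the ramp.
- chock_handle (a point): Centre of the upright handle plate (30 mm along x, 16 mm along y, top 82 mm above the bench, this point 62 mm) at the rear of the blue chock: a loose 0.25 to 0.4 kg sled, 40 x 165 mm, between the rails. Its round steel nose (10 mm thick) is 135 mm ahead (to -y), at first beyond the ramp; its axis is set anywhere 63 to 74 mm above the bench. Over 16 N on the ramp is jamming; friction holds it.
- beaker: Small glass beaker, 68 mm diameter, 85 mm high; bystander. Origin: centre of its underside.
- dish: Closed glass dish, 90 mm diameter, 16 mm high; bystander. Origin: centre of its underside.
- jar: Amber jar with white cap, 48 mm diameter, 70 mm high; bystander. Origin: centre of its underside.
Mind the look-alikes: they are no part of the job. Of the things shaped like the part that bears test_center, the orange one is meant. There is more than one size of the part that bears ref_center; the job needs the smaller.

How it is judged:
By the outcome, as a careful person would: the job done as asked, in the order asked, and still so for the second after the job is handed in, with the robot touching nothing.
It also fails if it takes over 58 s, if anything falls off the work surface, if the arm or the gripper's body presses on something with over 40 N, if the wrist force passes 120 N, or if a joint passes its speed limit or range.

## Working session

There is one attempt and no reset: what is moved stays moved. The work goes in short steps, Python scripts to look and compute and a tool call to move; the robot and the scene stay as the last step left them, time stands still between calls to the robot, and variables do not carry over. Pictures are saved under pics/ and viewed, and the job is handed in when it is done.

Besides the shell and the picture viewer there is one more tool, called after ">>>" as name(argument=value, ...) on one line, values as JSON. arm_command: Moves the arm, as the interface text tells. Its arguments: {"type":"object","properties":{"plan":{"type":"array","items":{"type":"object","properties":{"translation":{"type":"array","items":{"type":"number"}},"twist":{"type":"number"},"gripper":{"type":"number"}}}},"squeeze":{"type":"number"}},"required":["plan"]}

```bash
mkdir -p pics; ls; python3 - <<'E'
from rig import sense, grab_frame, camera_model, job
import cv2
for n in ["scene","top"]:
    cv2.imwrite(f"pics/{n}0.png",grab_frame(n)); m=camera_model(n); print(n,m)
print(sense())
E
```

```text
pics
scene {'fx': 370.78898417619286, 'fy': 370.78898417619286, 'cx': 318.7931011271131, 'cy': 201.24164388279115, 'pose': array([[-8.42246393e-01,  4.19301760e-01, -3.38831888e-01,
         1.01978037e+03],
       [ 5.39092379e-01,  6.54335438e-01, -5.30306083e-01,
         6.82030103e+02],
       [-6.48561875e-04, -6.29310073e-01, -7.77154046e-01,
         1.09607576e+03],
       [ 0.00000000e+00,  0.00000000e+00,  0.00000000e+00,
         1.00000000e+00]])}
top {'fx': 516.4922296257186, 'fy': 516.4922296257186, 'cx': 310.8208964448452, 'cy': 201.96027091487954, 'pose': array([[-2.51919709e-02, -9.82307716e-01,  1.85571862e-01,
         3.25332510e+02],
       [-9.99682630e-01,  2.47412280e-02, -4.74466626e-03,
         2.85350883e+01],
       [ 6.94465250e-05, -1.85632495e-01, -9.82619241e-01,
         1.45941001e+03],
       [ 0.00000000e+00,  0.00000000e+00,  0.00000000e+00,
         1.00000000e+00]])}
{'clock': 0.1, 'qpos': array([-1.12239201e+00,  3.53560798e-01,  1.63402736e+00,  3.98032777e-06,
        1.15518967e+00, -2.41025811e-03]), 'qvel': array([ 0.00113577, -0.0015348 ,  0.0001012 , -0.00090827,  0.001406  ,
       -0.00020779]), 'joint_efforts': array([ 1.88717472e-04, -6.06355619e+01, -3.42820609e+01,  1.05700908e-04,
        4.01426587e-03,  1.33750632e-06]), 'eef_pos': array([ 272.1322478 , -562.19650481,  230.66191446]), 'tcp_rot': array([-3.14158616e+00,  1.18516031e-03, -1.11998336e+00]), 'contact_force': array([-0.245178  ,  0.29310219,  0.01202408]), 'wrist_torque': array([0.03239545, 0.04949823, 0.00591954]), 'opening': 1.001478859549284}
```

View pics/scene0.png

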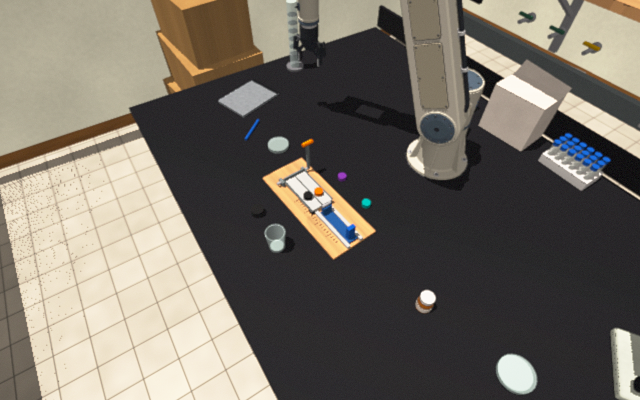

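View pics/top0.png

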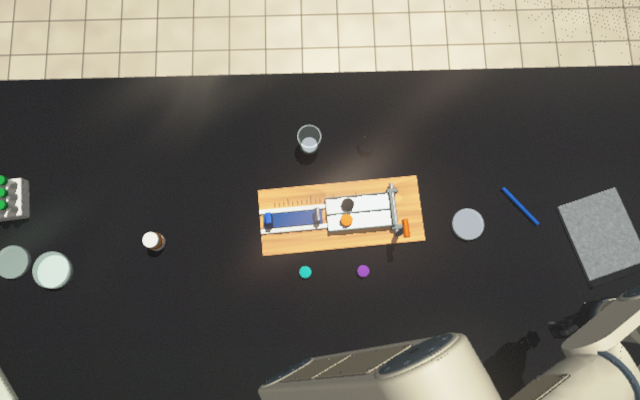

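```bash
cat > h.py <<'E'
import numpy as np, cv2
from rig import sense, grab_frame, camera_model, job
def ray(m,u,v,z):
    P=m["pose"]; d=P[:3,:3]@np.array([(u-m["cx"])/m["fx"],(v-m["cy"])/m["fy"],1]); o=P[:3,3]
    return o+d*(z-o[2])/d[2]
def proj(m,p):
    P=m["pose"]; c=P[:3,:3].T@(np.asarray(p,float)-P[:3,3]); return np.array([m["fx"]*c[0]/c[2]+m["cx"],m["fy"]*c[1]/c[2]+m["cy"]])
def crop(img,x0,y0,x1,y1,s,name):
    cv2.imwrite(name,cv2.resize(img[y0:y1,x0:x1],None,fx=s,fy=s,interpolation=cv2.INTER_CUBIC))
E
python3 - <<'E'
from h import *
im=cv2.imread("pics/top0.png"); crop(im,250,115,450,285,4,"pics/topc.png")
im=cv2.imread("pics/scene0.png"); crop(im,240,120,400,265,4,"pics/scenec.png")
E
```

```text
(no output)
```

View pics/topc.png

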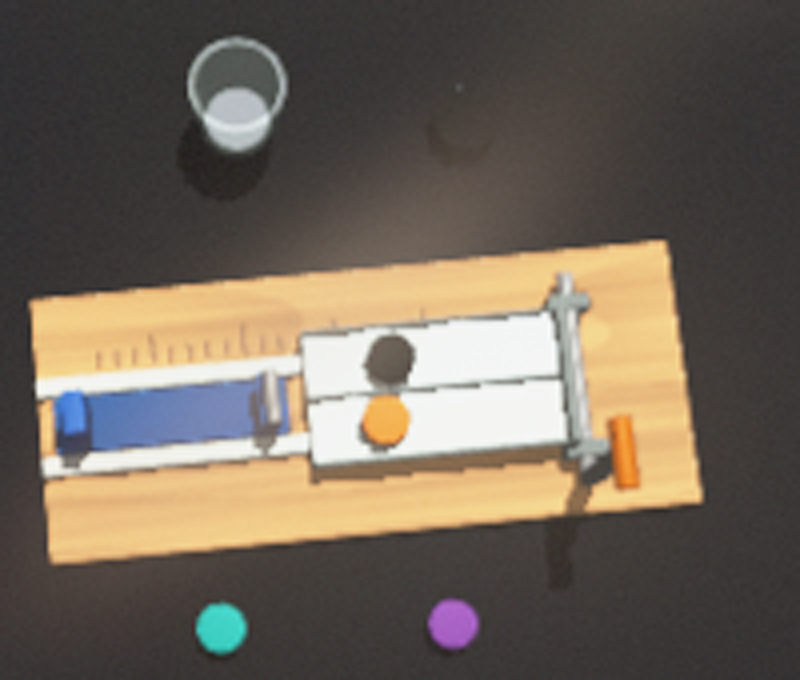

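View pics/scenec.png

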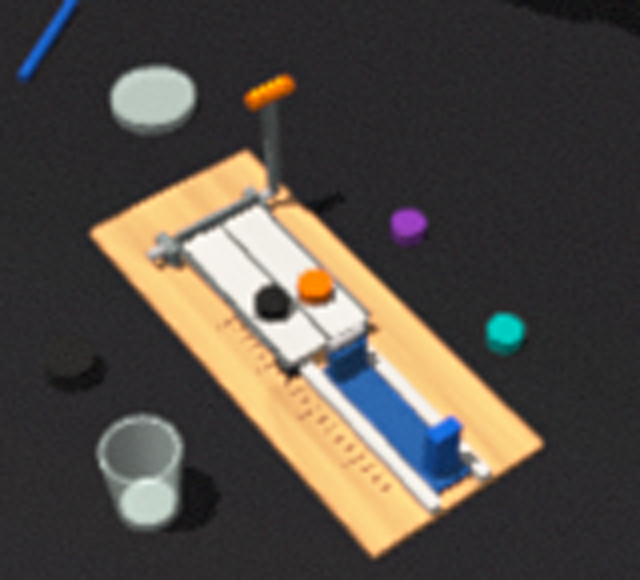

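```bash
python3 - <<'E'
from h import *
from scipy.optimize import least_squares
m=camera_model("top"); ms=camera_model("scene")
# (rig xy) : LT=(+95,+230) RT=(+95,-230) RB=(-95,-230) LB=(-95,230)
R=np.array([[95,230],[95,-230],[-95,-230],[-95,230]])
pt=np.array([[32,299],[666,240],[703,502],[51,564]])/4+[250,115]
ps=np.array([[374,556],[91,233],[250,150],[543,443]])/4+[240,120]
W=np.array([ray(m,*p,12)[:2] for p in pt]); print(W)
print(np.array([ray(ms,*p,12)[:2] for p in ps]))
for lab,ww in (("top",W),("scene",np.array([ray(ms,*p,12)[:2] for p in ps]))):
    f=lambda q:(np.c_[np.cos(q[2])*R[:,0]-np.sin(q[2])*R[:,1],np.sin(q[2])*R[:,0]+np.cos(q[2])*R[:,1]]+q[:2]-ww).ravel()
    s=least_squares(f,[400,0,0]); print(lab,s.x,np.abs(s.fun).max())
    q=s.x
    for n,p in (("bar",[-73,-150]),("hinge",[0,-150])):
        print(n,[np.cos(q[2])*p[0]-np.sin(q[2])*p[1]+q[0],np.sin(q[2])*p[0]+np.cos(q[2])*p[1]+q[1]])
print("bar",ray(m,250+624/4,115+452/4,160), ray(ms,240+270/4,120+92/4,160))
print("handle top",ray(m,250+74/4,115+408/4,82), ray(ms,240+446/4,120+428/4,82))
print("nose top",ray(m,250+271/4,115+397/4,73))
print("orange",ray(m,250+386/4,115+420/4,56),"black",ray(m,250+391/4,115+359/4,56))
print("other black",ray(m,250+460/4,115+135/4,10))
E
```

```text
[[ 638.07862347  171.91886042]
 [ 670.02258747 -284.74634807]
 [ 480.27424453 -298.79388804]
 [ 448.31209529  159.81594475]]
[[ 639.61017653  177.90398426]
 [ 670.87998825 -276.20311602]
 [ 477.98371631 -291.46082515]
 [ 449.99993617  163.89973312]]
top [ 5.59171888e+02 -6.29513577e+01  6.95752176e-02] 1.1776390137060844
bar [np.float64(496.7763672100181), np.float64(-217.6633450645495)]
hinge [np.float64(569.5997525245149), np.float64(-212.5884508453226)]
scene [ 5.59618454e+02 -5.64650559e+01  6.67323710e-02] 3.4151397873475844
bar [np.float64(496.7833641246043), np.float64(-210.9990374213978)]
hinge [np.float64(569.6208822940835), np.float64(-206.13118913793687)]
bar [ 497.46446482 -217.36411268  160.        ] [ 496.67985278 -214.32664484  160.        ]
handle top [547.03889055 137.11968142  82.        ] [545.43705659 141.84617697  82.        ]
nose top [552.68474709   3.85956212  73.        ]
orange [537.48628186 -74.95542181  56.        ] black [579.96357902 -80.02637205  56.        ]
other black [ 752.75820228 -140.18903857   10.        ]
```

```bash
cat >> h.py <<'E'
from scipy.spatial.transform import Rotation as Ro
O=np.array([559.3,-61.0]); TH=0.068
def r2w(x,y): 
    c,s=np.cos(TH),np.sin(TH); return np.array([c*x-s*y,s*x+c*y])+O
def w2r(p):
    c,s=np.cos(TH),np.sin(TH); d=np.asarray(p)[:2]-O; return np.array([c*d[0]+s*d[1],-s*d[0]+c*d[1]])
def go(x,y,z,yaw=TH,rig=True):
    s=sense(); R=Ro.from_euler('xyz',s["tcp_rot"]).as_matrix()
    t=np.array([*(r2w(x,y) if rig else (x,y)),z])
    d=R.T@(t-s["eef_pos"])/10; tw=-(yaw-s["tcp_rot"][2])
    print("t",round(s["clock"],2),"rigpos",w2r(s["eef_pos"]).round(1),s["eef_pos"].round(1),"rot",s["tcp_rot"].round(4),"F",s["contact_force"].round(2)); print("shift cm",d.round(2),"twist",round((tw+np.pi)%(2*np.pi)-np.pi,3))
E
python3 -c "
from h import *
go(-73,-105,231)"
```

```text
t 0.1 rigpos [-320.6 -480.5] [ 272.1 -562.2  230.7] rot [-3.1416e+00  1.2000e-03 -1.1200e+00] F [-0.25  0.29  0.01]
shift cm [-25.59 -36.99  -0.  ] twist -1.188
```

>>> arm_command(plan=[{"translation": [-25.6, -37, 0], "twist": -1.188, "gripper": 0}, {"translation": [-25.6, -37, 0], "twist": -1.188, "gripper": 0}, {"translation": [-25.6, -37, 0], "twist": -1.188, "gripper": 0}, {"translation": [-25.6, -37, 0], "twist": -1.188, "gripper": 0}, {"translation": [-25.6, -37, 0], "twist": -1.188, "gripper": 0}], squeeze=40)

```text
clock: 0.52
eef_pos: [375.0, -379.3, 230.8]
tcp_rot: [-3.141, 0.001, -0.489]
contact_force: [0.4, -0.4, 1.2]
opening: 0.301
```

```bash
python3 -c "
from h import *
go(-73,-105,231)"
```

```text
t 0.52 rigpos [-205.5 -305. ] [ 375.  -379.3  230.8] rot [-3.1408e+00  9.0000e-04 -4.8940e-01] F [ 0.38 -0.41  1.15]
shift cm [  0.66 -23.99  -0.  ] twist -0.557
```

>>> arm_command(plan=[{"translation": [0.7, -24, 0], "twist": -0.557, "gripper": 0}, {"translation": [0.7, -24, 0], "twist": -0.557, "gripper": 0}, {"translation": [0.7, -24, 0], "twist": -0.557, "gripper": 0}, {"translation": [0.7, -24, 0], "twist": -0.557, "gripper": 0}, {"translation": [0.7, -24, 0], "twist": -0.557, "gripper": 0}])

```text
clock: 0.93
eef_pos: [477.9, -197.9, 231.0]
tcp_rot: [-3.14, 0.0, 0.074]
contact_force: [0.1, -0.8, 0.2]
opening: -0.005
```

```bash
python3 -c "
from h import *
go(-73,-105,231)
go(-73,-105,151)"
```

```text
t 0.93 rigpos [ -90.5 -131.1] [ 477.9 -197.9  231. ] rot [-3.1404e+00  5.0000e-04  7.4400e-02] F [ 0.11 -0.8   0.18]
shift cm [ 1.77 -2.6  -0.  ] twist 0.006
t 0.93 rigpos [ -90.5 -131.1] [ 477.9 -197.9  231. ] rot [-3.1404e+00  5.0000e-04  7.4400e-02] F [ 0.11 -0.8   0.18]
shift cm [ 1.77 -2.59  8.  ] twist 0.006
```

>>> arm_command(plan=[{"translation": [1.8, -2.6, 0], "twist": 0.006, "gripper": 0}, {"translation": [1.8, -2.6, 1], "twist": 0.006, "gripper": 0}, {"translation": [1.8, -2.6, 4], "twist": 0.006, "gripper": 0}, {"translation": [1.8, -2.6, 8], "twist": 0.006, "gripper": 0}, {"translation": [1.8, -2.6, 8], "twist": 0.006, "gripper": 0}])

```text
clock: 1.35
eef_pos: [489.6, -169.0, 145.0]
tcp_rot: [-3.137, 0.01, 0.069]
contact_force: [-2.0, 0.7, -2.1]
opening: 0.004
```

```bash
python3 - <<'E'
from h import *
go(-73,-131,151)
for n,b in (("top",(250,115,450,285)),("scene",(240,110,400,260)),("wrist",None)):
    im=grab_frame(n)
    if b: crop(im,*b,4,f"pics/{n}1.png")
    else: cv2.imwrite("pics/wrist1.png",im)
E
```

```text
t 1.35 rigpos [ -76.9 -103. ] [ 489.6 -169.   145. ] rot [-3.1366  0.0099  0.069 ] F [-1.99  0.71 -2.11]
shift cm [ 0.38  2.79 -0.62] twist 0.001
```

View pics/top1.png

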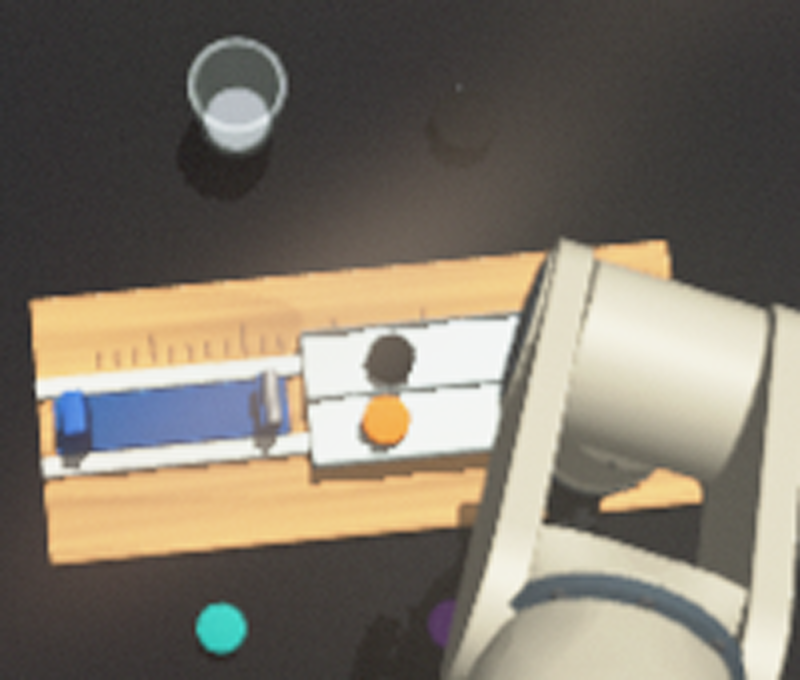

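View pics/scene1.png

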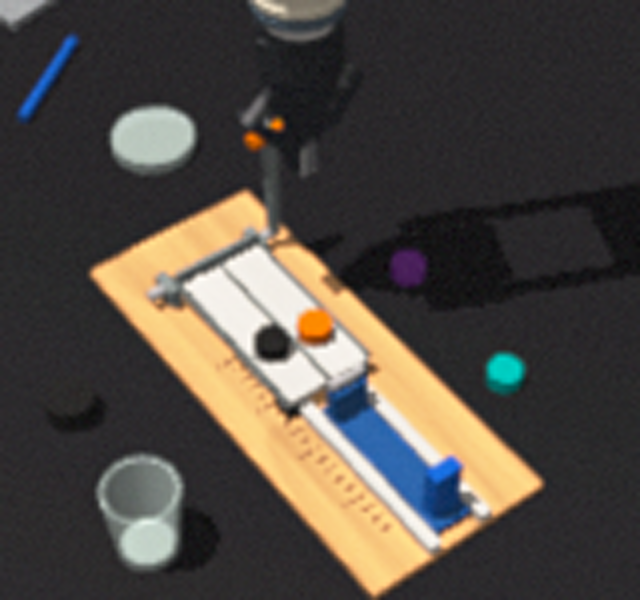

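View pics/wrist1.png

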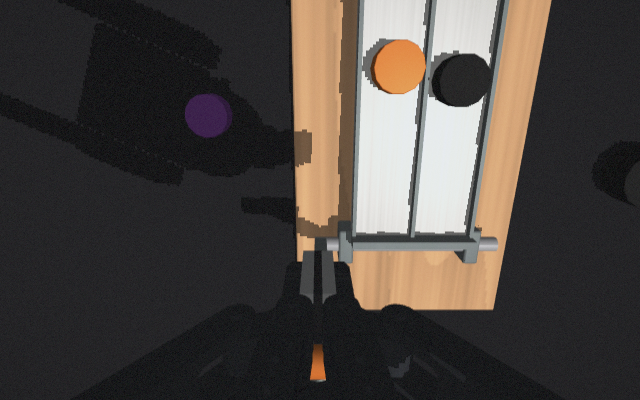

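```bash
python3 - <<'E'
from h import *
go(-73,-127,156)
go(-73,-136,156)
E
```

```text
t 1.5 rigpos [ -72.7 -105.3] [ 493.9 -171.   151.7] rot [-3.1403e+00  1.0000e-03  6.7900e-02] F [-0.36 -0.2  -0.42]
shift cm [-0.03  2.17 -0.43] twist -0.0
t 1.5 rigpos [ -72.7 -105.3] [ 493.9 -171.   151.7] rot [-3.1403e+00  1.0000e-03  6.7900e-02] F [-0.36 -0.2  -0.42]
shift cm [-0.03  3.07 -0.43] twist -0.0
```

>>> arm_command(plan=[{"translation": [0, 0.8, -0.4], "twist": 0, "gripper": 0}, {"translation": [0, 1.7, -0.4], "twist": 0, "gripper": 0}, {"translation": [0, 2.2, -0.4], "twist": 0, "gripper": 0}, {"translation": [0, 2.5, -0.4], "twist": 0, "gripper": 0}, {"translation": [0, 2.8, -0.4], "twist": 0, "gripper": 0}])

```text
clock: 1.92
eef_pos: [496.5, -198.6, 156.9]
tcp_rot: [-3.138, -0.001, 0.066]
contact_force: [-0.3, 13.4, 13.2]
opening: -0.002
```

```bash
python3 - <<'E'
from h import *
go(-73,-136,156)
E
```

```text
t 1.92 rigpos [ -72. -133.] [ 496.5 -198.6  156.9] rot [-3.1381e+00 -1.0000e-03  6.5800e-02] F [-0.35 13.43 13.18]
shift cm [-0.1   0.3   0.09] twist -0.002
```

```bash
python3 - <<'E'
from h import *
im=grab_frame("scene"); crop(im,270,110,370,210,6,"pics/s2.png")
cv2.imwrite("pics/wrist2.png",grab_frame("wrist"))
go(-73,-133,150)
E
```

```text
t 2.02 rigpos [ -72.1 -132.9] [ 496.4 -198.5  156.7] rot [-3.1385e+00 -5.0000e-04  6.6400e-02] F [0.16 6.26 4.81]
shift cm [-0.09  0.01  0.67] twist -0.002
```

View pics/s2.png

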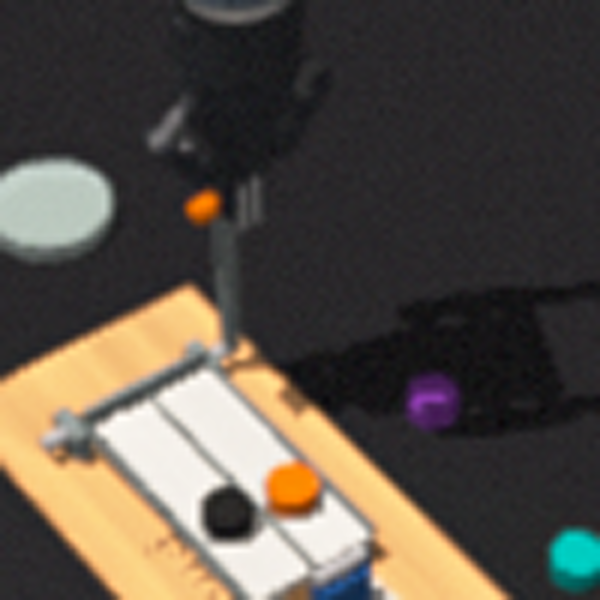

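View pics/wrist2.png

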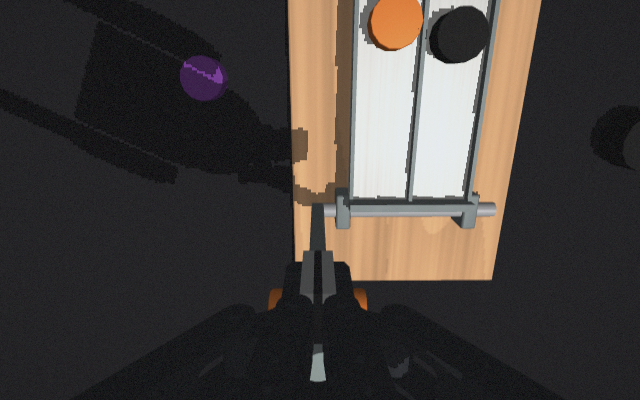

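>>> arm_command(plan=[{"translation": [-0.1, -0.2, 0.3], "twist": 0, "gripper": 0}, {"translation": [-0.1, -0.2, 0.7], "twist": 0, "gripper": 0}, {"translation": [-0.1, 0.2, 0.7], "twist": 0, "gripper": 0}, {"translation": [-0.1, 0.5, 0.7], "twist": 0, "gripper": 0}, {"translation": [-0.1, 0.8, 0.7], "twist": 0, "gripper": 0}])

```text
clock: 2.43
eef_pos: [495.2, -204.8, 149.1]
tcp_rot: [-3.134, 0.001, 0.065]
contact_force: [1.1, 13.5, 2.7]
opening: -0.0
```

```bash
python3 - <<'E'
from h import *
go(-73,-162,147)
E
```

```text
t 2.43 rigpos [ -73.7 -139.1] [ 495.2 -204.8  149.1] rot [-3.1344e+00  9.0000e-04  6.5500e-02] F [ 1.07 13.53  2.71]
shift cm [0.07 2.29 0.2 ] twist -0.003
```

>>> arm_command(plan=[{"translation": [0.05, 0.25, 0], "twist": 0, "gripper": 0}, {"translation": [0.05, 0.5, 0.05], "twist": 0, "gripper": 0}, {"translation": [0.05, 0.75, 0.1], "twist": 0, "gripper": 0}, {"translation": [0.05, 1.0, 0.1], "twist": 0, "gripper": 0}, {"translation": [0.05, 1.25, 0.1], "twist": 0, "gripper": 0}])

```text
clock: 2.85
eef_pos: [496.1, -215.5, 147.8]
tcp_rot: [-3.13, 0.002, 0.065]
contact_force: [1.1, 14.0, 3.9]
opening: 0.004
```

```bash
python3 - <<'E'
from h import *
go(-73,-162,147)
E
```

```text
t 2.85 rigpos [ -73.6 -149.8] [ 496.1 -215.5  147.8] rot [-3.1305e+00  2.1000e-03  6.4800e-02] F [ 1.13 14.05  3.85]
shift cm [0.06 1.22 0.07] twist -0.003
```

>>> arm_command(plan=[{"translation": [0.05, 0.3, 0], "twist": 0, "gripper": 0}, {"translation": [0.05, 0.55, 0.05], "twist": 0, "gripper": 0}, {"translation": [0.05, 0.8, 0.1], "twist": 0, "gripper": 0}, {"translation": [0.05, 1.0, 0.1], "twist": 0, "gripper": 0}, {"translation": [0.05, 1.2, 0.1], "twist": 0, "gripper": 0}])

```text
clock: 3.27
eef_pos: [496.8, -225.6, 146.6]
tcp_rot: [-3.127, 0.003, 0.064]
contact_force: [0.1, 12.2, 4.9]
opening: -0.001
```

```bash
python3 - <<'E'
from h import *
crop(grab_frame("scene"),240,110,400,260,4,"pics/s3.png")
crop(grab_frame("top"),250,115,450,285,4,"pics/t3.png")
go(-73,-166,146)
E
```

```text
t 3.37 rigpos [ -73.5 -160.2] [ 496.8 -225.8  146.5] rot [-3.1269  0.0032  0.064 ] F [ 0.41 10.75  6.29]
shift cm [0.06 0.58 0.04] twist -0.004
```

View pics/s3.png

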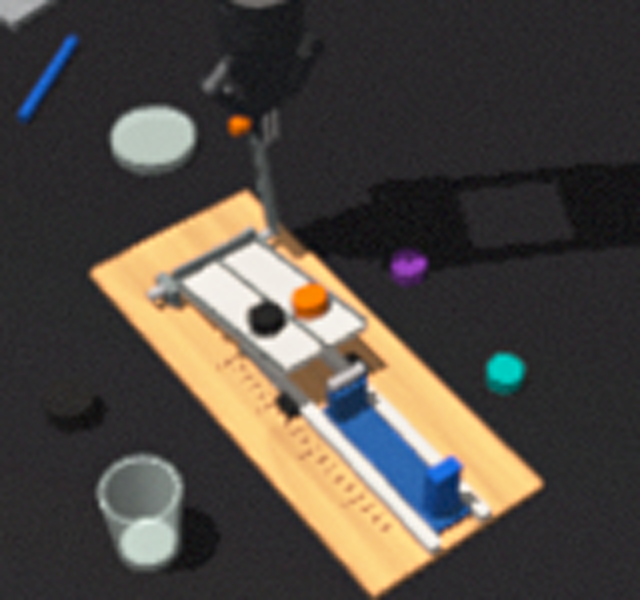

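View pics/t3.png

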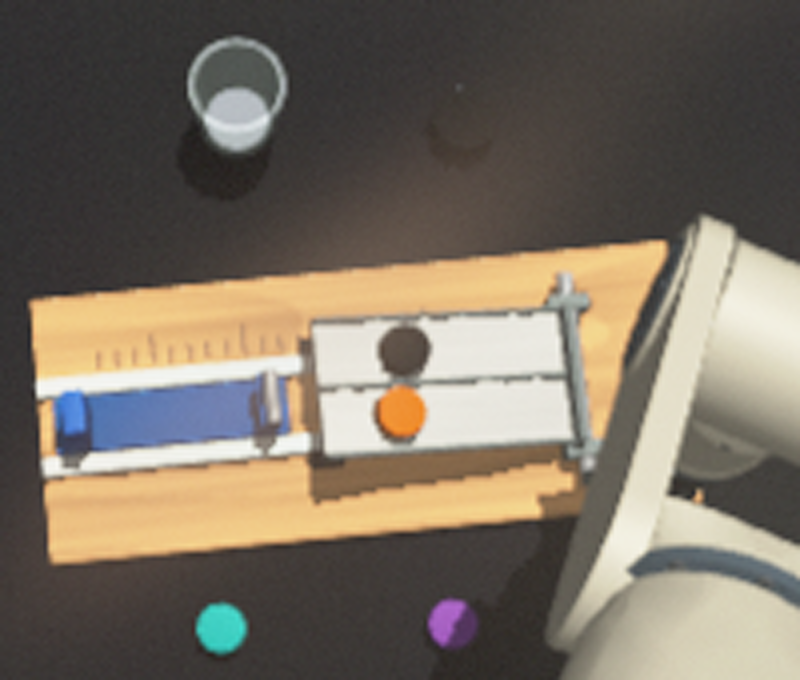

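>>> arm_command(plan=[{"translation": [0.05, 0.1, 0], "twist": 0, "gripper": 0}, {"translation": [0.05, 0.2, 0], "twist": 0, "gripper": 0}, {"translation": [0.05, 0.3, 0.0], "twist": 0, "gripper": 0}, {"translation": [0.05, 0.4, 0.0], "twist": 0, "gripper": 0}, {"translation": [0.05, 0.5, 0.0], "twist": 0, "gripper": 0}])

```text
clock: 3.78
eef_pos: [497.0, -228.8, 146.0]
tcp_rot: [-3.123, 0.005, 0.063]
contact_force: [0.4, 12.9, 3.9]
opening: -0.0
```

```bash
cat >> h.py <<'E'
def chk(tag=None):
    im=grab_frame("top"); 
    s=sense(); y=w2r(s["eef_pos"])[1]
    hsv=cv2.cvtColor(im,cv2.COLOR_BGR2HSV)
    roi=np.zeros(im.shape[:2],np.uint8); roi[190:236,328:394]=255
    o=cv2.inRange(hsv,(5,150,120),(20,255,255))&roi
    k=(cv2.inRange(hsv,(0,0,0),(180,255,75))&roi)
    r=cv2.moments(o,True); 
    roi2=np.zeros_like(roi); roi2[195:212,335:385]=255
    b=cv2.moments(k&roi2,True)
    c=lambda m:(round(m["m10"]/m["m00"],2),round(m["m01"]/m["m00"],2),m["m00"]) if m["m00"] else None
    print("t",round(s["clock"],2),"y",y.round(2),"z",s["eef_pos"][2].round(1),"theta~",round(float(np.arcsin((-131-y)/130)),3),"F",s["contact_force"].round(1),"roll",s["tcp_rot"].round(3),"orange",c(r),"black",c(b))
    if tag: crop(im,250,115,450,285,4,f"pics/{tag}.png")
E
python3 -c "
from h import *
chk('t4')"
```

```text
t 3.83 y -163.3 z 146.0 theta~ 0.251 F [ 0.5 12.2  3.8] roll [-3.123  0.005  0.063] orange (350.41, 217.48, 115.0) black None
```

>>> arm_command(plan=[{"translation": [0.0, 0.1, 0], "twist": 0, "gripper": 0}, {"translation": [0.0, 0.2, 0], "twist": 0, "gripper": 0}, {"translation": [0.0, 0.3, 0.0], "twist": 0, "gripper": 0}, {"translation": [0.0, 0.4, 0.0], "twist": 0, "gripper": 0}, {"translation": [0.0, 0.5, 0.0], "twist": 0, "gripper": 0}])

```text
clock: 4.25
eef_pos: [497.2, -231.8, 145.5]
tcp_rot: [-3.118, 0.005, 0.062]
contact_force: [2.1, 14.1, 1.7]
opening: 0.001
```

```bash
sed -i 's/(180,255,75)/(180,255,110)/' h.py
python3 -c "
from h import *
chk('t5')"
```

```text
t 4.3 y -166.36 z 145.5 theta~ 0.275 F [ 2.  12.4  2. ] roll [-3.119  0.005  0.062] orange (350.79, 217.15, 119.0) black (351.67, 201.97, 121.0)
```

>>> arm_command(plan=[{"translation": [0.0, 0.1, 0], "twist": 0, "gripper": 0}, {"translation": [0.0, 0.2, 0], "twist": 0, "gripper": 0}, {"translation": [0.0, 0.25, 0.0], "twist": 0, "gripper": 0}, {"translation": [0.0, 0.3, 0.0], "twist": 0, "gripper": 0}, {"translation": [0.0, 0.35, 0.0], "twist": 0, "gripper": 0}])

```text
clock: 4.72
eef_pos: [497.3, -233.5, 145.1]
tcp_rot: [-3.114, 0.006, 0.062]
contact_force: [1.2, 13.0, 3.9]
opening: 0.002
```

```bash
python3 -c "
from h import *
chk('t6')"
```

```text
t 4.77 y -167.91 z 145.1 theta~ 0.288 F [ 2.7 12.4  3.2] roll [-3.114  0.006  0.062] orange (351.4, 216.98, 117.0) black (352.07, 201.85, 122.0)
```

>>> arm_command(plan=[{"translation": [0.0, 0.1, 0], "twist": 0, "gripper": 0}, {"translation": [0.0, 0.2, 0], "twist": 0, "gripper": 0}, {"translation": [0.0, 0.25, 0.0], "twist": 0, "gripper": 0}, {"translation": [0.0, 0.3, 0.0], "twist": 0, "gripper": 0}, {"translation": [0.0, 0.35, 0.0], "twist": 0, "gripper": 0}])

```text
clock: 5.18
eef_pos: [497.4, -235.1, 144.8]
tcp_rot: [-3.11, 0.006, 0.061]
contact_force: [2.8, 12.7, 2.6]
opening: -0.001
```

```bash
python3 -c "
from h import *
chk('t7')"
```

```text
t 5.23 y -169.49 z 144.8 theta~ 0.301 F [ 1.5 12.6  3.8] roll [-3.11   0.006  0.061] orange (351.68, 216.91, 117.0) black (352.42, 201.75, 125.0)
```

>>> arm_command(plan=[{"translation": [0.0, 0.1, 0], "twist": 0, "gripper": 0}, {"translation": [0.0, 0.2, 0], "twist": 0, "gripper": 0}, {"translation": [0.0, 0.25, 0.0], "twist": 0, "gripper": 0}, {"translation": [0.0, 0.3, 0.0], "twist": 0, "gripper": 0}, {"translation": [0.0, 0.35, 0.0], "twist": 0, "gripper": 0}])

```text
clock: 5.65
eef_pos: [497.5, -236.6, 144.5]
tcp_rot: [-3.106, 0.006, 0.06]
contact_force: [0.7, 13.6, 3.7]
opening: 0.004
```

```bash
python3 -c "
from h import *
chk('t8')"
```

```text
t 5.7 y -171.09 z 144.4 theta~ 0.313 F [ 1.8 12.5  3.6] roll [-3.106  0.007  0.06 ] orange (351.85, 216.74, 117.0) black (352.7, 201.69, 123.0)
```

>>> arm_command(plan=[{"translation": [0.0, 0.1, 0], "twist": 0, "gripper": 0}, {"translation": [0.0, 0.2, 0], "twist": 0, "gripper": 0}, {"translation": [0.0, 0.25, 0.0], "twist": 0, "gripper": 0}, {"translation": [0.0, 0.3, 0.0], "twist": 0, "gripper": 0}, {"translation": [0.0, 0.35, 0.0], "twist": 0, "gripper": 0}])

```text
clock: 6.12
eef_pos: [497.6, -238.2, 144.1]
tcp_rot: [-3.102, 0.007, 0.059]
contact_force: [2.0, 12.7, 4.2]
opening: 0.0
```

```bash
python3 -c "
from h import *
chk('t9')"
```

```text
t 6.17 y -172.65 z 144.0 theta~ 0.326 F [ 2.1 11.9  3.5] roll [-3.102  0.007  0.059] orange (352.2, 216.61, 119.0) black (352.98, 201.43, 128.0)
```

>>> arm_command(plan=[{"translation": [0.0, 0.1, 0], "twist": 0, "gripper": 0}, {"translation": [0.0, 0.2, 0], "twist": 0, "gripper": 0}, {"translation": [0.0, 0.25, 0.0], "twist": 0, "gripper": 0}, {"translation": [0.0, 0.3, 0.0], "twist": 0, "gripper": 0}, {"translation": [0.0, 0.35, 0.0], "twist": 0, "gripper": 0}])

```text
clock: 6.58
eef_pos: [497.7, -239.7, 143.7]
tcp_rot: [-3.098, 0.007, 0.059]
contact_force: [2.3, 13.0, 3.3]
opening: 0.0
```

```bash
python3 -c "
from h import *
chk('t10')"
```

```text
t 6.63 y -174.2 z 143.6 theta~ 0.339 F [ 3.  12.2  3.3] roll [-3.098  0.007  0.059] orange (354.66, 216.45, 115.0) black (353.45, 201.26, 129.0)
```

>>> arm_command(plan=[{"translation": [0.0, -0.05, 0], "twist": 0, "gripper": 0}, {"translation": [0.0, -0.1, 0], "twist": 0, "gripper": 0}, {"translation": [0.0, -0.2, 0.0], "twist": 0, "gripper": 0}, {"translation": [0.0, -0.3, 0.0], "twist": 0, "gripper": 0}, {"translation": [0.0, -0.5, 0.0], "twist": 0, "gripper": 0}])

```text
clock: 7.05
eef_pos: [497.3, -235.1, 143.8]
tcp_rot: [-3.099, 0.008, 0.058]
contact_force: [-0.2, -0.4, -0.7]
opening: -0.003
```

```bash
python3 -c "
from h import *
chk('t11'); crop(grab_frame('scene'),240,110,400,260,4,'pics/s11.png')"
```

```text
t 7.1 y -169.03 z 143.8 theta~ 0.297 F [0.6 0.6 1. ] roll [-3.098  0.008  0.058] orange (367.52, 215.98, 115.0) black (353.44, 201.35, 129.0)
```

View pics/s11.png

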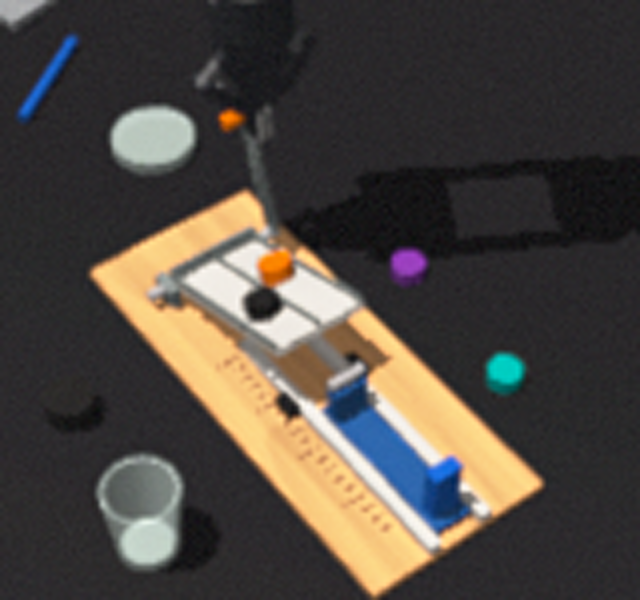

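View pics/t11.png

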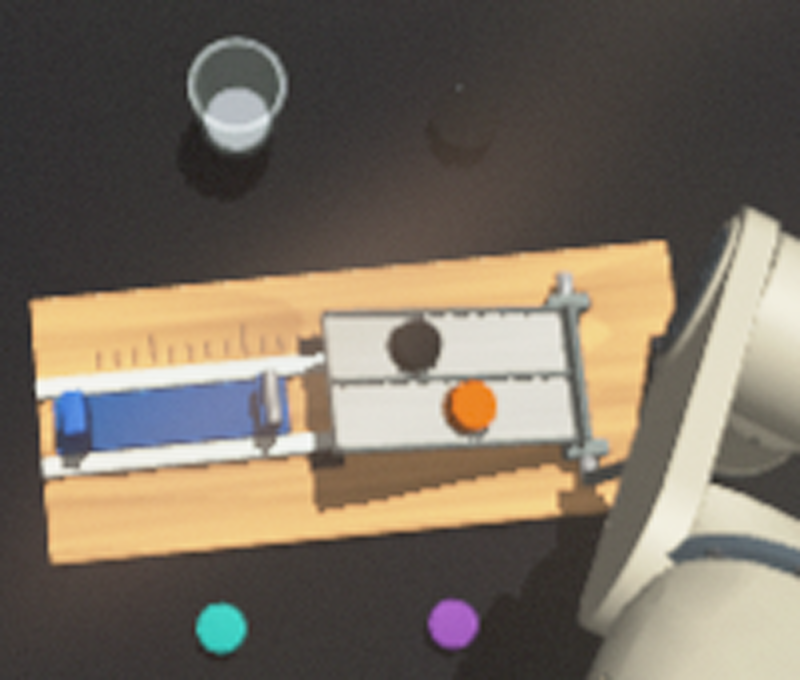

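```bash
python3 -c "
from h import *
m=camera_model('top'); print(w2r(ray(m,250+74/4,115+408/4,82)), w2r(ray(m,250+271/4,115+397/4,73)))
go(0,242,180);go(-73,-140,180)"
```

```text
[  1.22898552 198.49491823] [-2.19291231 65.15915519]
t 7.15 rigpos [ -73.7 -169.1] [ 497.3 -234.7  143.8] rot [-3.0983  0.0076  0.0587] F [0.65 0.35 0.5 ]
shift cm [  6.95 -41.3   -1.89] twist -0.009
t 7.15 rigpos [ -73.7 -169.1] [ 497.3 -234.7  143.8] rot [-3.0983  0.0076  0.0587] F [0.65 0.35 0.5 ]
shift cm [ 0.01 -3.07 -3.49] twist -0.009
```

>>> arm_command(plan=[{"translation": [0.0, -1.5, -1.5], "twist": 0, "gripper": 0}, {"translation": [0.0, -4, -5], "twist": 0, "gripper": 0}, {"translation": [1, -8, -5], "twist": -0.009, "gripper": 0}, {"translation": [2, -12, -5], "twist": -0.009, "gripper": 0}, {"translation": [3, -16, -4.5], "twist": -0.009, "gripper": 0}])

```text
clock: 7.57
eef_pos: [519.3, -74.3, 197.1]
tcp_rot: [-3.099, 0.004, 0.066]
contact_force: [0.4, 0.1, -1.1]
opening: 0.002
```

```bash
python3 -c "
from h import *
go(0,242,180)"
```

```text
t 7.57 rigpos [-40.8 -10.5] [519.3 -74.3 197.1] rot [-3.0991  0.004   0.0663] F [ 0.39  0.13 -1.05]
shift cm [  4.04 -25.16   2.77] twist -0.002
```

>>> arm_command(plan=[{"translation": [1, -4, 0], "twist": 0, "gripper": 0}, {"translation": [2, -8, 0], "twist": 0, "gripper": 0}, {"translation": [3, -12, 1], "twist": 0, "gripper": 0}, {"translation": [4, -16, 1], "twist": 0, "gripper": 0}, {"translation": [4, -20, 2], "twist": 0, "gripper": 0}])

```text
clock: 7.98
eef_pos: [548.1, 130.7, 186.9]
tcp_rot: [-3.099, 0.0, 0.066]
contact_force: [0.0, -0.6, -0.6]
opening: 0.001
```

```bash
python3 -c "
from h import *
go(0,242,150)
crop(grab_frame('top'),250,115,450,285,4,'pics/t12.png');cv2.imwrite('pics/w12.png',grab_frame('wrist'))"
```

```text
t 7.98 rigpos [  1.8 192. ] [548.1 130.7 186.9] rot [-3.0987e+00  1.0000e-04  6.6200e-02] F [ 0.03 -0.59 -0.59]
shift cm [-0.19 -4.83  3.9 ] twist -0.002
```

View pics/t12.png

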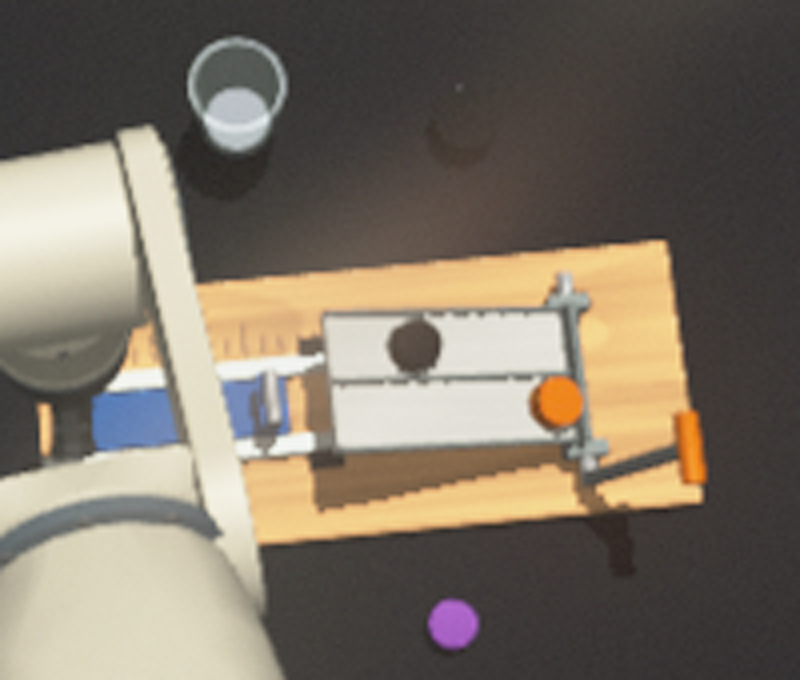

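View pics/w12.png

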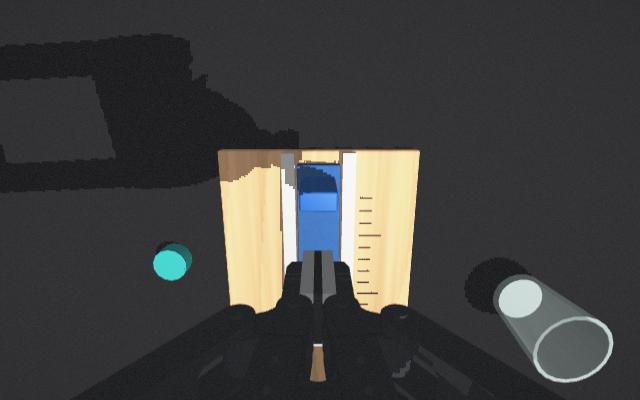

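```bash
python3 -c "
from h import *
m=camera_model('top')
for th in (.32,.34,.36):
  p=w2r(ray(m,250+690.5/4,115+447/4,30+130*np.cos(th))); print(th,p,np.arcsin((-150-p[1])/130))
for h in (63,68,74):
  for th in (.33,.35): print(h,th,'handle y at contact',-150+(5+(h-30)*np.cos(th))/np.sin(th)+135)
"
```

```text
0.32 [ -72.28562801 -195.72964982] 0.35945758511143594
0.34 [ -72.18560151 -195.92379408] 0.3610534460756202
0.36 [ -72.07975485 -196.12923482] 0.36274321185633224
63 0.33 handle y at contact 96.77341946175427
63 0.35 handle y at contact 89.98550513082667
68 0.33 handle y at contact 111.37089974415014
68 0.35 handle y at contact 103.68306592624559
74 0.33 handle y at contact 128.88787608302516
74 0.35 handle y at contact 120.1201388807483
```

>>> arm_command(plan=[{"translation": [-0.2, -2.5, 0], "twist": 0, "gripper": 0}, {"translation": [-0.2, -5, 0], "twist": 0, "gripper": 0}, {"translation": [-0.2, -5, 4], "twist": 0, "gripper": 0}, {"translation": [-0.2, -5.2, 7], "twist": 0, "gripper": 0}, {"translation": [-0.2, -5.2, 9], "twist": 0, "gripper": 0}])

```text
clock: 8.5
eef_pos: [537.7, 188.8, 94.8]
tcp_rot: [-3.099, 0.007, 0.072]
contact_force: [-0.2, 0.0, -0.9]
opening: 0.0
```

```bash
python3 -c "
from h import *
go(0,240,52)
crop(grab_frame('scene'),290,130,410,250,5,'pics/s13.png');cv2.imwrite('pics/w13.png',grab_frame('wrist'))
go(0,240,52)"
```

```text
t 8.5 rigpos [ -4.6 250.6] [537.7 188.8  94.8] rot [-3.0985  0.0066  0.0716] F [-0.23  0.03 -0.92]
shift cm [0.49 1.25 4.23] twist 0.004
t 8.6 rigpos [ -6.  249.8] [536.4 187.9  93.9] rot [-3.0995  0.0108  0.071 ] F [0.21 0.31 0.26]
shift cm [0.64 1.16 4.14] twist 0.003
```

View pics/w13.png

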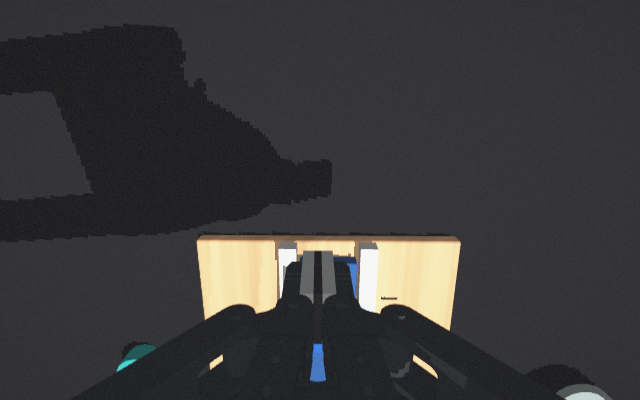

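View pics/s13.png

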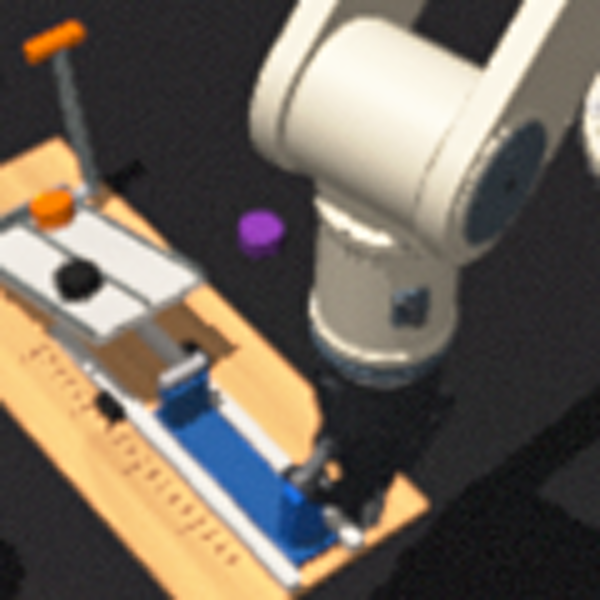

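>>> arm_command(plan=[{"translation": [0.6, 0, 1], "twist": 0, "gripper": 0}, {"translation": [0.7, 0, 2.5], "twist": 0, "gripper": 0}, {"translation": [0.7, 0.2, 4.1], "twist": 0, "gripper": 0}, {"translation": [0.7, 0.6, 4.1], "twist": 0, "gripper": 0}, {"translation": [0.7, 1, 4.1], "twist": 0, "gripper": 0}])

```text
clock: 9.02
eef_pos: [543.8, 179.4, 53.2]
tcp_rot: [-3.1, 0.011, 0.071]
contact_force: [1.5, -0.4, -0.3]
opening: 0.001
```

```bash
python3 -c "
from h import *
go(0,222,52)"
```

```text
t 9.02 rigpos [  0.9 240.9] [543.8 179.4  53.2] rot [-3.0997  0.011   0.0709] F [ 1.45 -0.45 -0.33]
shift cm [-0.09  1.89  0.04] twist 0.003
```

>>> arm_command(plan=[{"translation": [-0.1, 0.8, 0], "twist": 0, "gripper": 0}, {"translation": [-0.1, 1.6, 0], "twist": 0, "gripper": 0}, {"translation": [-0.1, 2.2, 0], "twist": 0, "gripper": 0}, {"translation": [-0.1, 2.8, 0.05], "twist": 0, "gripper": 0}, {"translation": [-0.1, 3.4, 0.1], "twist": 0, "gripper": 0}])

```text
clock: 9.43
eef_pos: [546.0, 145.2, 51.7]
tcp_rot: [-3.099, 0.009, 0.07]
contact_force: [-0.3, 4.0, 3.4]
opening: 0.001
```

```bash
python3 -c "
from h import *
go(0,160,52)"
```

```text
t 9.43 rigpos [  0.8 206.7] [546.  145.2  51.7] rot [-3.0989  0.0091  0.0703] F [-0.27  3.99  3.39]
shift cm [-0.09  4.66 -0.22] twist 0.002
```

>>> arm_command(plan=[{"translation": [0, 0.7, 0], "twist": 0, "gripper": 0}, {"translation": [0, 1.4, -0.05], "twist": 0, "gripper": 0}, {"translation": [0, 2.1, -0.1], "twist": 0, "gripper": 0}, {"translation": [0, 2.8, -0.1], "twist": 0, "gripper": 0}, {"translation": [0, 3.5, -0.1], "twist": 0, "gripper": 0}])

```text
clock: 9.85
eef_pos: [548.7, 109.8, 51.4]
tcp_rot: [-3.098, 0.009, 0.07]
contact_force: [-0.1, 4.1, 3.5]
opening: 0.0
```

```bash
python3 -c "
from h import *
go(0,155,52)"
```

```text
t 9.85 rigpos [  1.1 171.2] [548.7 109.8  51.4] rot [-3.0985  0.0087  0.0702] F [-0.07  4.14  3.54]
shift cm [-0.11  1.61 -0.13] twist 0.002
```

>>> arm_command(plan=[{"translation": [0, 0.4, 0], "twist": 0, "gripper": 0}, {"translation": [0, 0.8, 0], "twist": 0, "gripper": 0}, {"translation": [0, 1.1, -0.05], "twist": 0, "gripper": 0}, {"translation": [0, 1.3, -0.05], "twist": 0, "gripper": 0}, {"translation": [0, 1.4, -0.05], "twist": 0, "gripper": 0}])

```text
clock: 10.27
eef_pos: [549.6, 95.6, 51.2]
tcp_rot: [-3.098, 0.009, 0.07]
contact_force: [-0.5, 3.8, 1.8]
opening: -0.0
```

```bash
python3 -c "
from h import *
go(0,155,52)
crop(grab_frame('scene'),270,130,370,230,6,'pics/s14.png')
crop(grab_frame('top'),250,155,400,255,5,'pics/t14.png')
go(0,155,52)"
```

```text
t 10.27 rigpos [  0.9 156.9] [549.6  95.6  51.2] rot [-3.0985  0.009   0.07  ] F [-0.54  3.82  1.8 ]
shift cm [-0.1   0.19 -0.09] twist 0.002
t 10.37 rigpos [  0.9 156.9] [549.6  95.6  51.2] rot [-3.0988  0.009   0.0702] F [-0.22  0.83 -0.01]
shift cm [-0.09  0.19 -0.09] twist 0.002
```

View pics/s14.png

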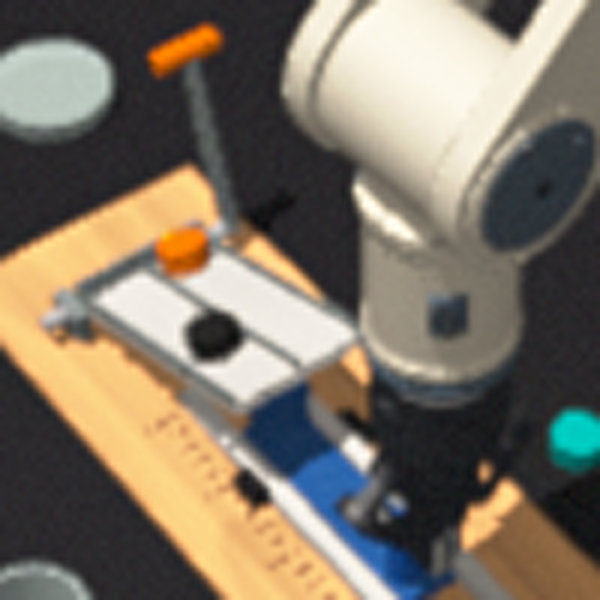

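View pics/t14.png

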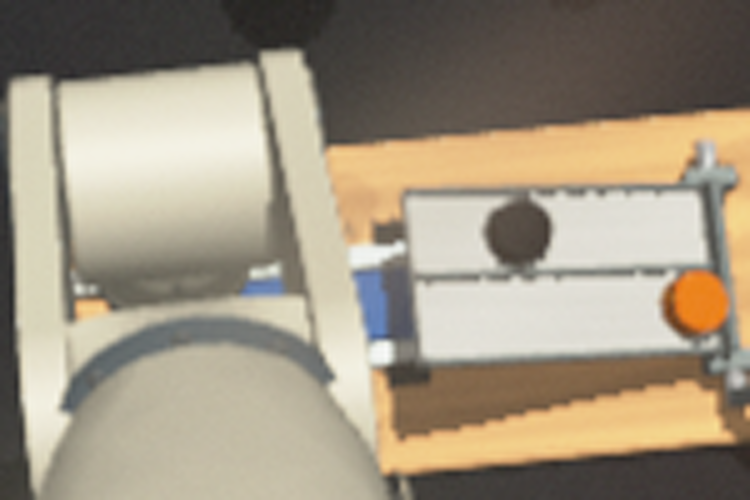

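```bash
python3 - <<'E'
from h import *
im=cv2.imread("pics/scene0.png"); crop(im,310,195,370,255,12,"pics/nz.png")
im=cv2.imread("pics/top0.png"); crop(im,255,200,335,240,10,"pics/nt.png")
E
```

```text
(no output)
```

View pics/nz.png

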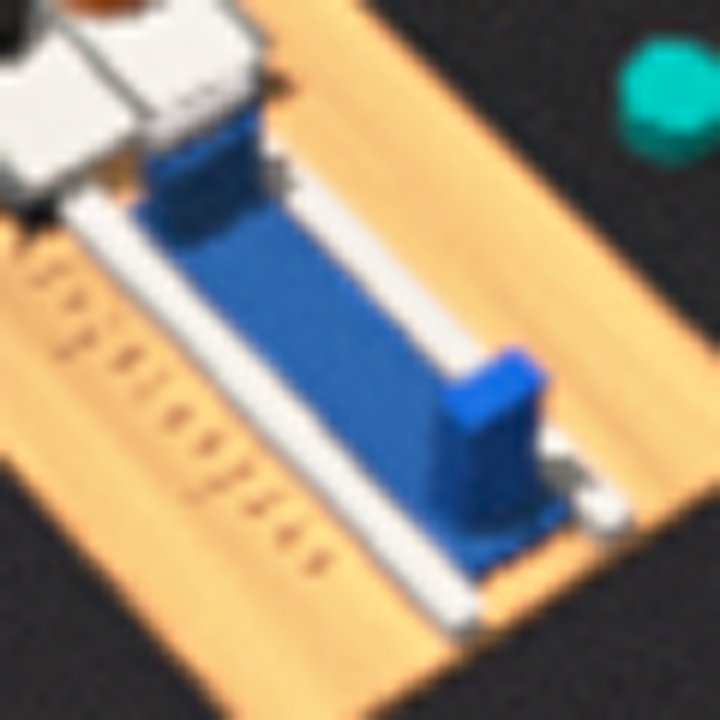

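View pics/nt.png

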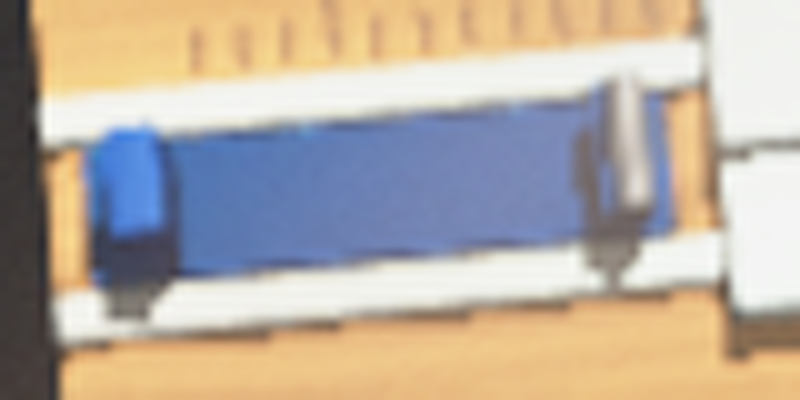

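```bash
python3 - <<'E'
from h import *
for n,(hx,hy),(nx,ny) in (("scene",(310+495/12,195+388/12),(310+200/12,195+108/12)),("top",(255+13.3,200+18),(255+63,200+14))):
    m=camera_model(n); P=m["pose"][:3,3]
    hp=ray(m,hx,hy,82)
    print(n,"handle",w2r(hp))
    for h in (62,65,68,71,74):
        a=hp[:2]; uy=r2w(0,1)-r2w(0,0); p=np.array([*(a-135*uy),h]); 
        v=(P-p)/np.linalg.norm(P-p); # visible centre ~ axis
        print(h,proj(m,p).round(2),"meas",np.round((nx,ny),2))
E
```

```text
scene handle [  1.48539449 203.86557612]
62 [326.59 205.51] meas [326.67 204.  ]
65 [326.61 204.98] meas [326.67 204.  ]
68 [326.62 204.46] meas [326.67 204.  ]
71 [326.63 203.93] meas [326.67 204.  ]
74 [326.65 203.4 ] meas [326.67 204.  ]
top handle [ -1.44370162 199.24498805]
62 [318.  214.6] meas [318 214]
65 [318.02 214.42] meas [318 214]
68 [318.03 214.25] meas [318 214]
71 [318.05 214.07] meas [318 214]
74 [318.06 213.89] meas [318 214]
```

>>> arm_command(plan=[{"translation": [0, 0.05, 0], "twist": 0, "gripper": 0}, {"translation": [0, 0.1, 0], "twist": 0, "gripper": 0}, {"translation": [0, 0.15, 0], "twist": 0, "gripper": 0}, {"translation": [0, 0.2, 0], "twist": 0, "gripper": 0}, {"translation": [0, 0.25, 0], "twist": 0, "gripper": 0}])

```text
clock: 10.78
eef_pos: [549.8, 93.2, 51.1]
tcp_rot: [-3.099, 0.009, 0.07]
contact_force: [-1.2, 3.5, 3.6]
opening: -0.001
```

>>> arm_command(plan=[{"translation": [0, 0.05, 0], "twist": 0, "gripper": 0}, {"translation": [0, 0.08, 0], "twist": 0, "gripper": 0}, {"translation": [0, 0.11, 0], "twist": 0, "gripper": 0}, {"translation": [0, 0.14, 0], "twist": 0, "gripper": 0}, {"translation": [0, 0.17, 0], "twist": 0, "gripper": 0}])

```text
clock: 11.2
eef_pos: [550.0, 91.6, 51.1]
tcp_rot: [-3.099, 0.009, 0.07]
contact_force: [-1.2, 4.6, 3.2]
opening: -0.004
```

>>> arm_command(plan=[{"translation": [0, 0.04, 0], "twist": 0, "gripper": 0}, {"translation": [0, 0.08, 0], "twist": 0, "gripper": 0}, {"translation": [0, 0.12, 0], "twist": 0, "gripper": 0}, {"translation": [0, 0.16, 0], "twist": 0, "gripper": 0}, {"translation": [0, 0.2, 0], "twist": 0, "gripper": 0}])

```text
clock: 11.62
eef_pos: [550.2, 89.6, 51.1]
tcp_rot: [-3.099, 0.009, 0.07]
contact_force: [-0.4, 4.4, 2.8]
opening: -0.0
```

>>> arm_command(plan=[{"translation": [0, 0.04, 0], "twist": 0, "gripper": 0}, {"translation": [0, 0.08, 0], "twist": 0, "gripper": 0}, {"translation": [0, 0.11, 0], "twist": 0, "gripper": 0}, {"translation": [0, 0.14, 0], "twist": 0, "gripper": 0}, {"translation": [0, 0.17, 0], "twist": 0, "gripper": 0}])

```text
clock: 12.03
eef_pos: [550.4, 87.9, 51.1]
tcp_rot: [-3.099, 0.008, 0.07]
contact_force: [0.0, 4.5, 3.7]
opening: 0.0
```

>>> arm_command(plan=[{"translation": [0, 0.04, 0], "twist": 0, "gripper": 0}, {"translation": [0, 0.08, 0], "twist": 0, "gripper": 0}, {"translation": [0, 0.11, 0], "twist": 0, "gripper": 0}, {"translation": [0, 0.14, 0], "twist": 0, "gripper": 0}, {"translation": [0, 0.17, 0], "twist": 0, "gripper": 0}])

```text
clock: 12.45
eef_pos: [550.5, 86.2, 51.0]
tcp_rot: [-3.098, 0.008, 0.07]
contact_force: [0.0, 4.8, 4.7]
opening: -0.001
```

```bash
python3 - <<'E'
from h import *
crop(grab_frame('top'),310,175,400,245,8,'pics/t15.png')
go(0,140,52)
E
```

```text
t 12.5 rigpos [  1.2 147.4] [550.5  86.1  51. ] rot [-3.0985  0.0084  0.0703] F [0.32 4.26 3.1 ]
shift cm [-0.13  0.73 -0.13] twist 0.002
```

View pics/t15.png

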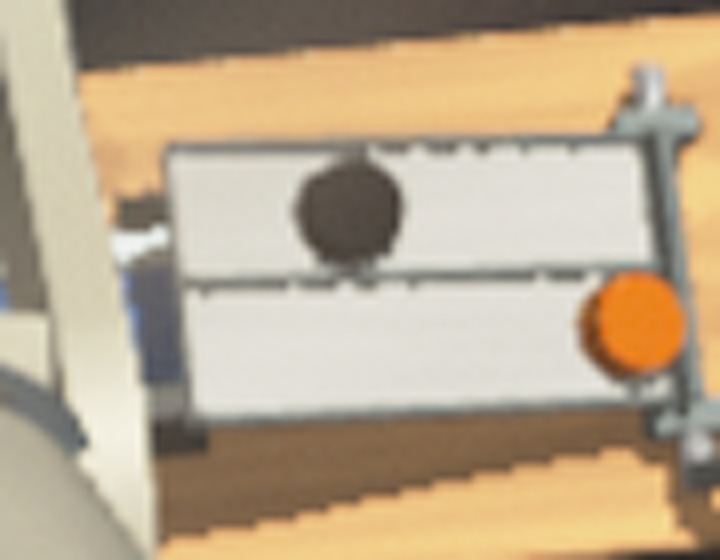

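>>> arm_command(plan=[{"translation": [0, 0.05, 0], "twist": 0, "gripper": 0}, {"translation": [0, 0.09, 0], "twist": 0, "gripper": 0}, {"translation": [0, 0.13, 0], "twist": 0, "gripper": 0}, {"translation": [0, 0.17, 0], "twist": 0, "gripper": 0}, {"translation": [0, 0.2, 0], "twist": 0, "gripper": 0}])

```text
clock: 12.92
eef_pos: [550.7, 84.1, 50.9]
tcp_rot: [-3.099, 0.008, 0.07]
contact_force: [-0.5, 5.0, 4.2]
opening: -0.005
```

>>> arm_command(plan=[{"translation": [0, 0.04, 0], "twist": 0, "gripper": 0}, {"translation": [0, 0.07, 0], "twist": 0, "gripper": 0}, {"translation": [0, 0.1, 0], "twist": 0, "gripper": 0}, {"translation": [0, 0.12, 0], "twist": 0, "gripper": 0}, {"translation": [0, 0.14, 0], "twist": 0, "gripper": 0}])

```text
clock: 13.33
eef_pos: [550.8, 82.7, 50.8]
tcp_rot: [-3.099, 0.008, 0.07]
contact_force: [-0.0, 5.2, 3.9]
opening: -0.001
```

>>> arm_command(plan=[{"translation": [0, 0.03, -0.05], "twist": 0, "gripper": 0}, {"translation": [0, 0.06, -0.05], "twist": 0, "gripper": 0}, {"translation": [0, 0.09, -0.05], "twist": 0, "gripper": 0}, {"translation": [0, 0.12, -0.05], "twist": 0, "gripper": 0}, {"translation": [0, 0.15, -0.05], "twist": 0, "gripper": 0}])

```text
clock: 13.75
eef_pos: [550.6, 81.0, 51.1]
tcp_rot: [-3.099, 0.009, 0.07]
contact_force: [-0.9, 1.6, -1.2]
opening: 0.003
```

>>> arm_command(plan=[{"translation": [0, 0.03, -0.01], "twist": 0, "gripper": 0}, {"translation": [0, 0.06, -0.01], "twist": 0, "gripper": 0}, {"translation": [0, 0.09, -0.02], "twist": 0, "gripper": 0}, {"translation": [0, 0.12, -0.02], "twist": 0, "gripper": 0}, {"translation": [0, 0.15, -0.02], "twist": 0, "gripper": 0}])

```text
clock: 14.17
eef_pos: [550.7, 79.4, 51.1]
tcp_rot: [-3.099, 0.009, 0.07]
contact_force: [-0.3, 1.0, -1.5]
opening: -0.002
```

>>> arm_command(plan=[{"translation": [0, 0.03, 0], "twist": 0, "gripper": 0}, {"translation": [0, 0.06, 0], "twist": 0, "gripper": 0}, {"translation": [0, 0.09, 0], "twist": 0, "gripper": 0}, {"translation": [0, 0.12, -0.01], "twist": 0, "gripper": 0}, {"translation": [0, 0.15, -0.01], "twist": 0, "gripper": 0}])

```text
clock: 14.58
eef_pos: [550.7, 77.8, 51.1]
tcp_rot: [-3.099, 0.009, 0.07]
contact_force: [-0.5, 1.4, -0.8]
opening: -0.003
```

>>> arm_command(plan=[{"translation": [0, 0.03, 0], "twist": 0, "gripper": 0}, {"translation": [0, 0.06, 0], "twist": 0, "gripper": 0}, {"translation": [0, 0.09, 0], "twist": 0, "gripper": 0}, {"translation": [0, 0.12, -0.01], "twist": 0, "gripper": 0}, {"translation": [0, 0.15, -0.01], "twist": 0, "gripper": 0}])

```text
clock: 15.0
eef_pos: [550.8, 76.3, 51.2]
tcp_rot: [-3.099, 0.009, 0.07]
contact_force: [-0.7, 1.8, -1.2]
opening: -0.002
```

>>> arm_command(plan=[{"translation": [0, 0.03, 0], "twist": 0, "gripper": 0}, {"translation": [0, 0.06, 0], "twist": 0, "gripper": 0}, {"translation": [0, 0.09, 0], "twist": 0, "gripper": 0}, {"translation": [0, 0.12, -0.01], "twist": 0, "gripper": 0}, {"translation": [0, 0.15, -0.01], "twist": 0, "gripper": 0}])

```text
clock: 15.42
eef_pos: [550.9, 74.7, 51.2]
tcp_rot: [-3.099, 0.009, 0.07]
contact_force: [-0.2, 1.9, -0.2]
opening: 0.001
```

>>> arm_command(plan=[{"translation": [0, 0.03, 0], "twist": 0, "gripper": 0}, {"translation": [0, 0.06, 0], "twist": 0, "gripper": 0}, {"translation": [0, 0.09, 0], "twist": 0, "gripper": 0}, {"translation": [0, 0.12, -0.01], "twist": 0, "gripper": 0}, {"translation": [0, 0.15, -0.01], "twist": 0, "gripper": 0}])

```text
clock: 15.83
eef_pos: [550.9, 73.1, 51.2]
tcp_rot: [-3.099, 0.009, 0.07]
contact_force: [0.2, 1.7, -1.2]
opening: 0.0
```

>>> arm_command(plan=[{"translation": [0, 0.03, 0], "twist": 0, "gripper": 0}, {"translation": [0, 0.06, 0], "twist": 0, "gripper": 0}, {"translation": [0, 0.09, 0], "twist": 0, "gripper": 0}, {"translation": [0, 0.12, -0.01], "twist": 0, "gripper": 0}, {"translation": [0, 0.15, -0.01], "twist": 0, "gripper": 0}])

```text
clock: 16.25
eef_pos: [551.1, 71.6, 51.2]
tcp_rot: [-3.099, 0.009, 0.07]
contact_force: [0.1, 1.8, -0.5]
opening: -0.004
```

>>> arm_command(plan=[{"translation": [0, 0.03, 0], "twist": 0, "gripper": 0}, {"translation": [0, 0.06, 0], "twist": 0, "gripper": 0}, {"translation": [0, 0.09, 0], "twist": 0, "gripper": 0}, {"translation": [0, 0.12, -0.01], "twist": 0, "gripper": 0}, {"translation": [0, 0.15, -0.01], "twist": 0, "gripper": 0}])

```text
clock: 16.67
eef_pos: [551.1, 70.0, 51.2]
tcp_rot: [-3.099, 0.01, 0.07]
contact_force: [-0.1, 0.9, -0.7]
opening: 0.0
```

>>> arm_command(plan=[{"translation": [0, 0.03, 0], "twist": 0, "gripper": 0}, {"translation": [0, 0.06, 0], "twist": 0, "gripper": 0}, {"translation": [0, 0.09, 0], "twist": 0, "gripper": 0}, {"translation": [0, 0.12, -0.01], "twist": 0, "gripper": 0}, {"translation": [0, 0.15, -0.01], "twist": 0, "gripper": 0}])

```text
clock: 17.08
eef_pos: [551.2, 68.5, 51.2]
tcp_rot: [-3.099, 0.01, 0.071]
contact_force: [-0.4, 1.1, -1.2]
opening: -0.002
```

>>> arm_command(plan=[{"translation": [0, 0.03, 0], "twist": 0, "gripper": 0}, {"translation": [0, 0.06, 0], "twist": 0, "gripper": 0}, {"translation": [0, 0.09, 0], "twist": 0, "gripper": 0}, {"translation": [0, 0.12, -0.01], "twist": 0, "gripper": 0}, {"translation": [0, 0.15, -0.01], "twist": 0, "gripper": 0}])

```text
clock: 17.5
eef_pos: [551.2, 66.9, 51.2]
tcp_rot: [-3.099, 0.01, 0.07]
contact_force: [-0.4, 2.3, -1.0]
opening: 0.002
```

>>> arm_command(plan=[{"translation": [0, 0.03, 0], "twist": 0, "gripper": 0}, {"translation": [0, 0.06, 0], "twist": 0, "gripper": 0}, {"translation": [0, 0.09, 0], "twist": 0, "gripper": 0}, {"translation": [0, 0.12, -0.01], "twist": 0, "gripper": 0}, {"translation": [0, 0.15, -0.01], "twist": 0, "gripper": 0}])

```text
clock: 17.92
eef_pos: [551.3, 65.4, 51.2]
tcp_rot: [-3.099, 0.01, 0.071]
contact_force: [-0.1, 1.4, 0.1]
opening: 0.003
```

>>> arm_command(plan=[{"translation": [0, 0.03, 0], "twist": 0, "gripper": 0}, {"translation": [0, 0.06, 0], "twist": 0, "gripper": 0}, {"translation": [0, 0.09, 0], "twist": 0, "gripper": 0}, {"translation": [0, 0.12, -0.01], "twist": 0, "gripper": 0}, {"translation": [0, 0.15, -0.01], "twist": 0, "gripper": 0}])

```text
clock: 18.33
eef_pos: [551.4, 63.8, 51.3]
tcp_rot: [-3.099, 0.01, 0.071]
contact_force: [-0.1, 2.4, -0.6]
opening: 0.006
```

```bash
python3 - <<'E'
from h import *
print(sense()["contact_force"].round(2))
crop(grab_frame('scene'),270,130,370,230,6,'pics/s16.png')
go(0,120,51)
E
```

```text
[-0.12  2.39 -0.65]
t 18.38 rigpos [  0.6 125. ] [551.4  63.8  51.3] rot [-3.0992  0.0098  0.0705] F [ 0.29  2.11 -0.19]
shift cm [-0.06  0.5   0.01] twist 0.003
```

View pics/s16.png

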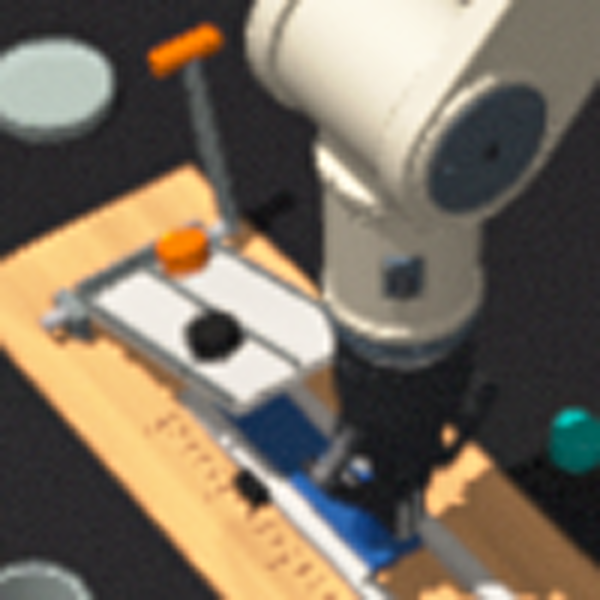

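>>> arm_command(plan=[{"translation": [0, 0.03, 0], "twist": 0, "gripper": 0}, {"translation": [0, 0.06, 0], "twist": 0, "gripper": 0}, {"translation": [0, 0.09, 0], "twist": 0, "gripper": 0}, {"translation": [0, 0.12, 0], "twist": 0, "gripper": 0}, {"translation": [0, 0.15, 0], "twist": 0, "gripper": 0}])

```text
clock: 18.8
eef_pos: [551.5, 62.6, 51.3]
tcp_rot: [-3.099, 0.01, 0.07]
contact_force: [-0.8, 6.3, 0.4]
opening: 0.001
```

>>> arm_command(plan=[{"translation": [0, -0.05, 0], "twist": 0, "gripper": 0}, {"translation": [0, -0.1, 0], "twist": 0, "gripper": 0}, {"translation": [0, -0.2, 0], "twist": 0, "gripper": 0}, {"translation": [0, -0.3, 0], "twist": 0, "gripper": 0}, {"translation": [0, -0.3, 0], "twist": 0, "gripper": 0}])

```text
clock: 19.22
eef_pos: [551.3, 65.6, 51.4]
tcp_rot: [-3.099, 0.01, 0.07]
contact_force: [0.1, 0.7, -0.4]
opening: 0.003
```

```bash
python3 - <<'E'
from h import *
crop(grab_frame('scene'),270,130,370,230,6,'pics/s17.png')
chk('t17')
import cv2
a=cv2.imread('pics/s16.png');b=cv2.imread('pics/s17.png'); d=cv2.absdiff(a,b).max(2)
print([(d[r*100:r*100+100,c*100:c*100+100]>60).sum() for r in range(6) for c in range(6)])
E
```

```text
t 19.32 y 126.78 z 51.4 theta~ nan F [ 1.  -0.2  0.4] roll [-3.099  0.01   0.07 ] orange (388.61, 214.73, 111.0) black (353.44, 201.35, 129.0)
[np.int64(0), np.int64(0), np.int64(0), np.int64(0), np.int64(58), np.int64(11), np.int64(0), np.int64(0), np.int64(0), np.int64(0), np.int64(60), np.int64(0), np.int64(0), np.int64(0), np.int64(0), np.int64(0), np.int64(0), np.int64(0), np.int64(0), np.int64(0), np.int64(0), np.int64(0), np.int64(0), np.int64(0), np.int64(0), np.int64(0), np.int64(0), np.int64(0), np.int64(280), np.int64(0), np.int64(0), np.int64(0), np.int64(0), np.int64(166), np.int64(38), np.int64(28)]h.py:32: RuntimeWarning: invalid value encountered in arcsin
  print("t",round(s["clock"],2),"y",y.round(2),"z",s["eef_pos"][2].round(1),"theta~",round(float(np.arcsin((-131-y)/130)),3),"F",s["contact_force"].round(1),"roll",s["tcp_rot"].round(3),"orange",c(r),"black",c(b))
```

View pics/s17.png

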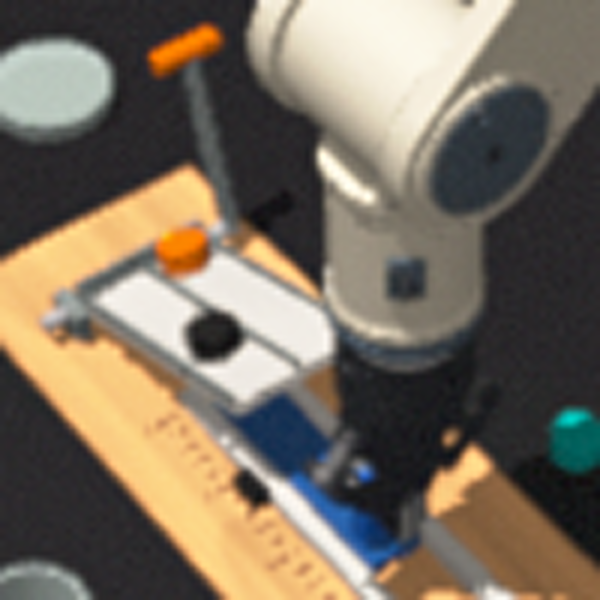

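>>> arm_command(plan=[{"translation": [0, 0.1, 0], "twist": 0, "gripper": 0}, {"translation": [0, 0.2, 0], "twist": 0, "gripper": 0}, {"translation": [0, 0.26, 0], "twist": 0, "gripper": 0}, {"translation": [0, 0.29, 0], "twist": 0, "gripper": 0}, {"translation": [0, 0.31, 0], "twist": 0, "gripper": 0}])

```text
clock: 19.73
eef_pos: [551.5, 62.6, 51.3]
tcp_rot: [-3.098, 0.01, 0.07]
contact_force: [0.4, 3.9, 1.0]
opening: 0.001
```

```bash
python3 - <<'E'
from h import *
s=sense();print(s["eef_pos"].round(2),s["contact_force"].round(2))
E
```

```text
[551.51  62.62  51.27] [0.41 3.92 1.05]
```

>>> arm_command(plan=[{"translation": [0, 0.02, 0], "twist": 0, "gripper": 0}, {"translation": [0, 0.03, 0], "twist": 0, "gripper": 0}, {"translation": [0, 0.04, 0], "twist": 0, "gripper": 0}, {"translation": [0, 0.04, 0], "twist": 0, "gripper": 0}, {"translation": [0, 0.04, 0], "twist": 0, "gripper": 0}])

```text
clock: 20.15
eef_pos: [551.5, 62.6, 51.3]
tcp_rot: [-3.098, 0.01, 0.07]
contact_force: [-1.1, 4.7, 0.3]
opening: -0.003
```

```bash
python3 - <<'E'
from h import *
s=sense();print(s["eef_pos"].round(2),s["contact_force"].round(2))
E
```

```text
[551.52  62.63  51.26] [-1.06  4.74  0.33]
```

>>> arm_command(plan=[{"translation": [0, -0.05, 0], "twist": 0, "gripper": 0}, {"translation": [0, -0.2, 0], "twist": 0, "gripper": 0}, {"translation": [0, -1, 0], "twist": 0, "gripper": 0}, {"translation": [0, -2.5, 0], "twist": 0, "gripper": 0}, {"translation": [0, -4, 0], "twist": 0, "gripper": 0}])

```text
clock: 20.57
eef_pos: [548.7, 102.8, 53.1]
tcp_rot: [-3.098, 0.01, 0.069]
contact_force: [-0.2, -0.5, -0.5]
opening: -0.0
```

>>> arm_command(plan=[{"translation": [0, 0, -2], "twist": 0, "gripper": 0}, {"translation": [0, -1, -5], "twist": 0, "gripper": 0}, {"translation": [0, -2, -9], "twist": 0, "gripper": 0}, {"translation": [0, -4, -12], "twist": 0, "gripper": 0}, {"translation": [0, -8, -15], "twist": 0, "gripper": 0}])

```text
clock: 20.98
eef_pos: [546.1, 169.2, 203.7]
tcp_rot: [-3.099, 0.008, 0.067]
contact_force: [1.4, 0.8, -0.1]
opening: 0.002
```

>>> arm_command(plan=[{"translation": [0, -4, 0], "twist": 0, "gripper": 0}, {"translation": [0, -8, 0], "twist": 0, "gripper": 0}, {"translation": [0, -11, 0], "twist": 0, "gripper": 0}, {"translation": [0, -12, 0], "twist": 0, "gripper": 0}, {"translation": [0, -12, 0], "twist": 0, "gripper": 0}])

```text
clock: 21.4
eef_pos: [537.5, 291.3, 208.9]
tcp_rot: [-3.099, 0.007, 0.07]
contact_force: [-1.0, -0.1, -0.6]
opening: 0.001
```

```bash
python3 - <<'E' 2>/dev/null
from h import *
crop(grab_frame('scene'),250,110,370,250,4,'pics/s18.png')
chk('t18')
E
```

```text
t 21.5 y 350.05 z 208.4 theta~ nan F [ 0.1 -0.4 -0.9] roll [-3.1    0.008  0.068] orange (388.54, 214.87, 112.0) black (353.4, 201.43, 127.0)
```

View pics/s18.png

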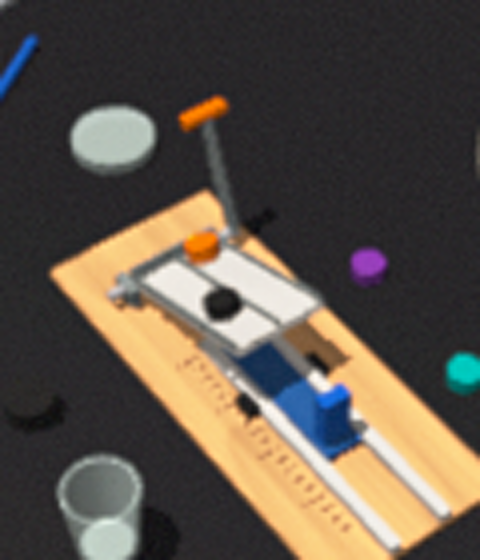

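View pics/t18.png

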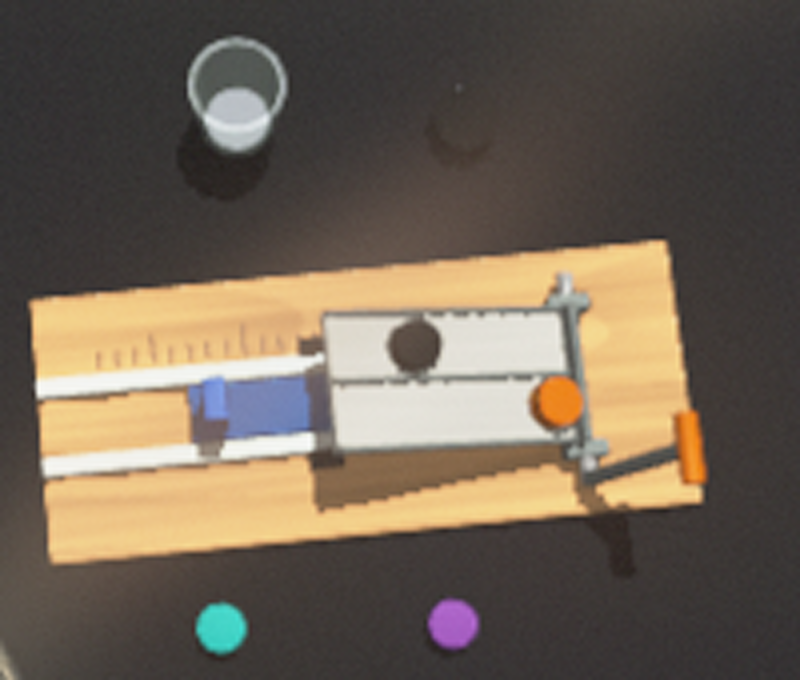

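```bash
python3 -c "
from rig import job
print(job.sign_off())"
```

```text
the job is handed in; nothing more can be done
None
```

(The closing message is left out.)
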